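# Shim the rocking lazy susan steady

### The arm

A 6-joint arm with a two-finger parallel gripper is mounted at the origin on the work surface. World frame = base frame: x ahead of the robot, y to its left, z up, the work surface at z = 0. Lengths are in mm, angles in rad, forces in N, time in s.
With the tool pointing down it reaches from about 375 to 750 mm from the base axis. Payload 9 kg.
Tool frame: the origin (TCP) lies midway between the tips of the shut fingers; the grasp point (between the pads) lies 19 mm behind it; z points along the fingers, x is the direction in which the jaws open and shut, and the axes are right-handed (so a half turn about z gives the same grasp; the last joint's range is limited). The gripper opens to 85 mm and grips with 20 to 120 N. Pads are 22 mm wide; open, the fingers measure 114 mm over their backs; the gripper's body (76 mm by 85 mm) begins 54 mm behind the grasp point. The pads swing forward as they close: fully open they stand 13 mm farther back than shut.
Start: joints at [0.955, 0.104, 0.097, 1.564, 0, 1.353], TCP at [232.442, 553.179, 231.331] pointing down, gripper open.
Joint ranges: [-2.99, 2.99], [-0.84, 1.86], [-1.1, 1.16], [-1.84, 2.11], [-1.51, 1.56], [-3.14, 3.14]. Speed limits (rad/s): [2.22, 2.22, 2.57, 3.14, 3.14, 3.14].

### API

Orientations are given as a 3x3 rotation matrix whose columns are the frame's x, y, z axes.
In Python, from workcell import read_state, viewer, workorder gives the robot as it stands.
- The arm moves only by the tool carry_out, never from a script. Its argument "steps" is text: rows parted by semicolons, each of 6 numbers parted by spaces: the shift along the world's x, y, z in units of 25 mm (1.0 is 25 mm), then the turn, a rotation vector about the world's x, y, z in rad. In form: x y z rx ry rz; .... A call has 1 to 8 rows; each row is the pose to reach, as a shift and turn from the pose commanded when the call began; what a row does not reach only later rows make up. A row lasts 1/12 s, in which the tool goes at most 41.7 mm and 7.16 degrees, less where a joint would pass 70% of its speed; a pose out of reach is approached as far as the arm can. A call with a gripper value outside its range is refused whole. "grip" is the closure, from 0 (fully open) to 1 (shut), set as the call begins (left out, the last holds). The fingers move at their own pace and stop on an object; "squeeze" is the grip in N (left out, the last holds). Time passes only in rows, so rows that repeat a pose let the fingers close. It gives the time, the measured TCP pose, the force and the opening at its end, in the units of the state.
- read_state(): the state, without advancing time (a new reading comes with each control period).
- viewer.snapshot(name): name is "scene" or "top"; returns the picture (384x512x3 uint8, red, green, blue); there is no depth.
- viewer.camera_info(name): a dict with "fx", "fy", "cx", "cy" (pixels), "k1" (the pictures are not rectified: a ray, as slopes to the right and down, at radius r is drawn at 1 + k1 r^2 times it, then the intrinsics apply), "view" (4x4, takes a point from world to camera coordinates). Camera axes: x right, y down, z forward; pixel columns grow to the right and rows downward; lengths in mm; the calibration is good to about 2 mm. A picture is of the moment at which its call begins. camera_info takes no time and is no camera call.
- workorder.job_done(): hands the job in, once; it reports no verdict.
The state is a dict: "clock": time; "joint_pos": joint angles; "dq": joint speeds; "joint_torque": joint torques, N m; "tool_pos": TCP position; "eef_rot": TCP orientation; "force": force on the tool from outside, world axes, zero at the start; "moment": the same for the moment, N m; "grip_width": opening from 0.0 (shut) to 1.0 (fully open).
Only numpy, scipy, OpenCV 4.12 (cv2) and the standard library are available. Lean on these libraries where they do the work, as an engineer would, in place of code of your own. Each camera call takes 0.05 s, during which the arm holds its last target.

### The job

The lazy susan on the bar rocks because one arm of its base, the one the orange wedge shim lies in front of, has lost its rubber foot. Without picking anything up, push the shim with the fingertips, thin end first, under the end of that arm until it is snug and the rocking stops, without shoving the lazy susan along the bar or upsetting the things on and around it. Then take the fingers off the shim, press down on the top of that arm's end with the fingertips to show that it stays level, and finish while still holding that press.

Things in the scene. Friction and masses are not known exactly. Their poses are not given: they have to be found in the camera images.
- base: Loose black plastic four-armed base of the lazy susan (2.3 kg with its load). Origin at bar level under its centre. Arms along its +x, -x, +y, -y: 36 mm wide, ends 175 mm out, undersides 6 mm and tops 18 mm above the bar. All stand on 6 mm rubber feet except the +y arm: a 6 mm gap is open under it, and about 2 N on it rocks the base down by that (0.04 rad).
- bare_arm (a point): Top centre of the round end (44 mm across) of the base's +y arm, the one without a rubber foot: the place to press. 155 mm from the base's centre, 18 mm above the bar, 30 mm outside the tray's edge. Its y axis points outwards along the arm.
- tray_centre (a point): Centre of the round black tray's floor, 29 mm above the bar; the tray (radius 125 mm, rim 38 mm above the bar) turns easily on the base.
- shim: Orange plastic wedge shim flat on the bar, about 60 g, 100 mm long (its y), 42 mm wide (its x); origin at the centre of its underside. Thin end at -y, thick end at +y; the top slopes evenly from 1.5 to 16.5 mm (6 mm thick 30 mm from the thin end). It starts in front of the bare arm, thin end roughly towards it, and slides freely until snug, then resists clearly (5 N and more).
- thin_end (a point): Middle of the shim's thin edge, at bar level. Snug under the arm, it lies about 145 mm from the base's centre.
- thick_end (a point): Middle of the shim's thick end, 8 mm above the bar: an upright flat face 42 mm wide and 14 mm high, facing the shim's +y, to be pushed. When snug it is still about 70 mm outside the arm's end. Pushed with more than about 10 N once snug, the whole lazy susan would begin to slide.
- glass1: Clear soju glass, 49 mm across the rim, 60 mm tall, loose on the tray; origin at the centre of its underside.
- glass2: Second soju glass, like glass1.
- glass3: Third soju glass, like glass1.
- dish: White ceramic sauce dish, 76 mm across, 22 mm tall, loose on the tray; origin at the centre of its underside.
- toothpicks: Stainless steel toothpick holder with a flip-top lid (shut), 42 mm across, 77 mm tall, loose on the tray; origin at the centre of its underside.
- bottle: Empty green glass bottle, 65 mm across, 216 mm tall, loose on the tray on the side away from the bare arm; origin at the centre of its underside.
- mill: Dark wood pepper mill, 58 mm across, 156 mm tall, loose on the bar; origin at the centre of its underside.
- cup: Blue ceramic cup, 74 mm across, 75 mm tall, loose on the bar; origin at the centre of its underside.
There are look-alikes about, which are no part of the job. There is more than one size of the shim; the job needs the largest.

How it is judged:
By the outcome, as a careful person would: the job done as asked, in the order asked, and still so for the second after the job is handed in, while the arm keeps its last pose, push and grip.
It also fails if it takes over 40 s, if anything falls off the work surface, if the arm or the gripper's body presses on something with over 40 N, if the wrist force passes 120 N, or if a joint passes its speed limit or range.

## Working session

There is one attempt and no reset: what is moved stays moved. The work goes in short steps, Python scripts to look and compute and a tool call to move; the robot and the scene stay as the last step left them, time stands still between calls to the robot, and variables do not carry over. Pictures are saved under pics/ and viewed, and the job is handed in when it is done.

Besides the shell and the picture viewer there is one more tool, called after ">>>" as a command line: name --argument value ..., lists and objects as JSON in quotes. carry_out: Moves the arm, as the interface text tells. Its arguments: {"type":"object","properties":{"steps":{"type":"string"},"grip":{"type":"number"},"squeeze":{"type":"number"}},"required":["steps"]}

```bash
mkdir -p pics
python3 - <<'E'
from workcell import read_state, viewer
import cv2
for n in("scene","top"):
    im=viewer.snapshot(n); cv2.imwrite(f"pics/{n}0.png",im[:,:,::-1])
    i=viewer.camera_info(n); print(n,i)
s=read_state(); print(s)
E
```

```text
scene {'fx': 373.3729832200839, 'fy': 373.3729832200839, 'cx': 257.7141708407039, 'cy': 192.84109415248267, 'k1': -0.025139060180998273, 'view': array([[ 5.32292197e-01,  8.46520801e-01,  8.21891336e-03,
        -3.51184187e+02],
       [ 5.03554587e-01, -3.08800919e-01, -8.06892043e-01,
        -2.46735178e+02],
       [-6.80512891e-01,  4.33641010e-01, -5.90641752e-01,
         1.13868158e+03],
       [ 0.00000000e+00,  0.00000000e+00,  0.00000000e+00,
         1.00000000e+00]])}
top {'fx': 428.9152545592552, 'fy': 428.9152545592552, 'cx': 259.02317561024876, 'cy': 191.95545768602514, 'k1': 0.013629329952488995, 'view': array([[-2.53790211e-02, -9.99238833e-01, -2.96253193e-02,
         7.00470808e+01],
       [-9.99237156e-01,  2.62365909e-02, -2.89265929e-02,
         5.65814448e+02],
       [ 2.96818423e-02,  2.88685912e-02, -9.99142429e-01,
         7.88216253e+02],
       [ 0.00000000e+00,  0.00000000e+00,  0.00000000e+00,
         1.00000000e+00]])}
{'clock': 0.1, 'joint_pos': array([ 9.55282227e-01,  1.04641583e-01,  9.65702943e-02,  1.56393840e+00,
       -9.98282009e-06,  1.35308690e+00]), 'dq': array([ 0.00039556, -0.00206675,  0.00261511, -0.00162085, -0.00032458,
       -0.00023895]), 'joint_torque': array([ 5.50554396e-03, -5.58206391e+01,  5.04720354e+01,  1.29845005e-02,
       -2.36895039e-04, -4.27987203e-06]), 'tool_pos': array([232.25519173, 552.89210461, 230.61173481]), 'eef_rot': array([[ 3.87394961e-01,  9.21913588e-01, -6.92418287e-04],
       [ 9.21913084e-01, -3.87395498e-01, -9.96445808e-04],
       [-1.18687666e-03, -2.52331394e-04, -9.99999264e-01]]), 'force': array([-0.07340361, -0.50840701,  0.36007384]), 'moment': array([ 0.03258981, -0.02417258, -0.04777278]), 'grip_width': 1.0009839115151258}
```

View pics/scene0.png

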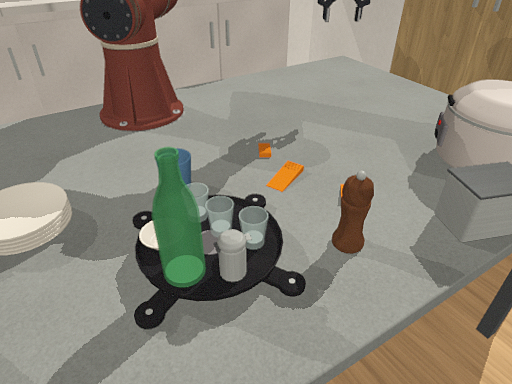

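View pics/top0.png

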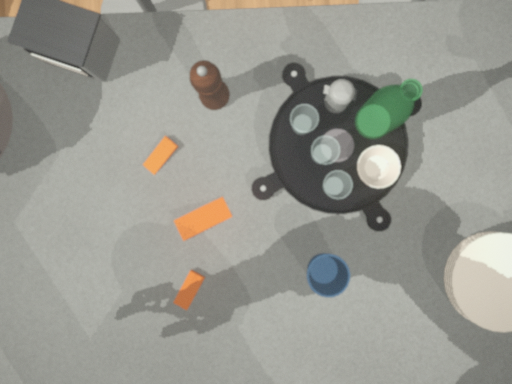

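```bash
cat > h.py <<'E'
import numpy as np, cv2
from workcell import read_state, viewer
def ray(n,uv):
    i=viewer.camera_info(n); d=np.array([(uv[0]-i['cx'])/i['fx'],(uv[1]-i['cy'])/i['fy']]); p=d.copy()
    for _ in range(20): p=d/(1+i['k1']*(p@p))
    V=np.array(i['view']); R=V[:3,:3]; return -R.T@V[:3,3], R.T@np.r_[p,1]
def plane(n,uv,z):
    o,d=ray(n,uv); return o+d*(z-o[2])/d[2]
def proj(n,P):
    i=viewer.camera_info(n); V=np.array(i['view']); q=V[:3,:3]@np.array(P,float)+V[:3,3]; s=q[:2]/q[2]; s=s*(1+i['k1']*(s@s))
    return np.array([s[0]*i['fx']+i['cx'],s[1]*i['fy']+i['cy']])
E
python3 - <<'E'
from h import *
np.set_printoptions(precision=1,suppress=True)
for n in("top","scene"):
    im=cv2.imread(f"pics/{n}0.png"); hsv=cv2.cvtColor(im,cv2.COLOR_BGR2HSV)
    m=cv2.inRange(hsv,(5,150,120),(20,255,255))
    for c in cv2.findContours(m,cv2.RETR_EXTERNAL,cv2.CHAIN_APPROX_NONE)[0]:
        if cv2.contourArea(c)<80: continue
        r=cv2.minAreaRect(c); a=cv2.approxPolyDP(c,3,True)[:,0]
        print(n,cv2.contourArea(c),r,a.tolist()); print([plane(n,p,0)[:2] for p in a])
    # bright spots in dark (screws)
    x0,y0,x1,y1=((240,50,435,240) if n=="top" else (125,185,315,335))
    cv2.imwrite(f"pics/{n}_z.png",cv2.resize(im[y0:y1,x0:x1],None,fx=3,fy=3,interpolation=cv2.INTER_CUBIC))
im=cv2.imread("pics/top0.png");cv2.imwrite("pics/top_s.png",cv2.resize(im[120:320,130:290],None,fx=3,fy=3,interpolation=cv2.INTER_CUBIC))
im=cv2.imread("pics/scene0.png");cv2.imwrite("pics/sc_s.png",cv2.resize(im[130:270,200:380],None,fx=4,fy=4,interpolation=cv2.INTER_CUBIC))
E
```

```text
top 445.5 ((188.61148071289062, 289.37896728515625), (13.886712074279785, 35.51486587524414), 28.610462188720703) [[192, 271], [175, 301], [184, 307], [202, 279]]
[array([422.6, 185.3]), array([367.3, 218.5]), array([355.9, 201.7]), array([407.2, 166.8])]
top 980.5 ((202.7000274658203, 218.4000244140625), (20.124608993530273, 51.876773834228516), 63.43495178222656) [[222, 199], [177, 220], [183, 237], [229, 216]]
[array([556.3, 125.8]), array([518.9, 211.8]), array([486.6, 201.1]), array([524. , 113.3])]
top 388.5 ((160.1341552734375, 154.7073211669922), (13.587118148803711, 34.35823059082031), 38.65980911254883) [[166, 138], [146, 163], [153, 171], [175, 147]]
[array([674.8, 229.7]), array([628.3, 268.8]), array([612.7, 255.7]), array([657.1, 212.9])]
scene 548.5 ((284.7500305175781, 175.75), (17.677669525146484, 39.59798049926758), 45.0) [[303, 166], [287, 161], [266, 185], [282, 191]]
[array([501.7, 227.8]), array([463. , 208.5]), array([521.9, 108.5]), array([559.1, 125.7])]
scene 139.0 ((264.0, 149.5), (13.0, 12.0), 90.0) [[259, 143], [259, 156], [270, 156], [269, 144]]
[array([350.2, 198.7]), array([407. , 162.7]), array([421.3, 186.2]), array([368.5, 218.3])]
```

View pics/top_z.png

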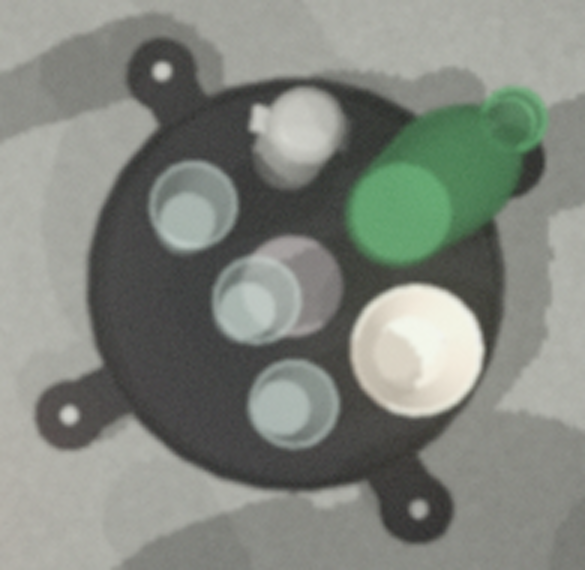

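View pics/top_s.png

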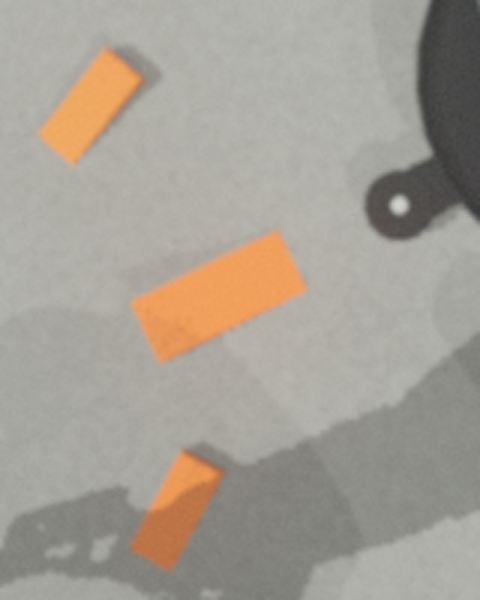

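View pics/sc_s.png

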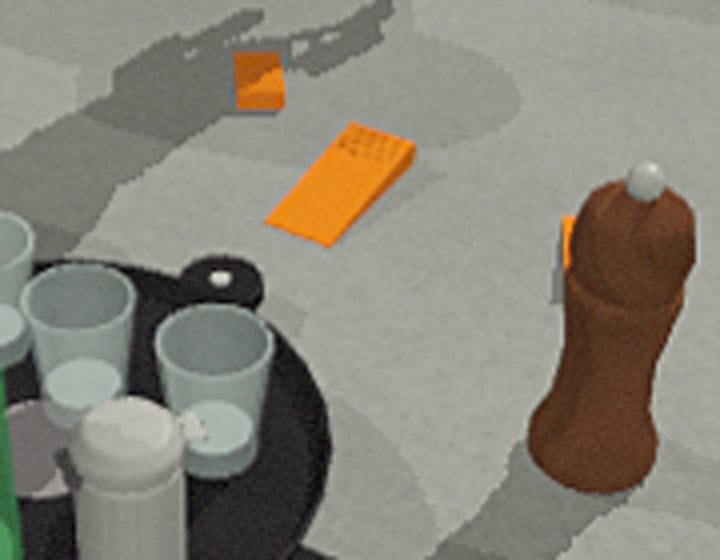

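Run:
```python
from h import *
np.set_printoptions(precision=1,suppress=True)
z=lambda p:((p[0]+.5)/3-.5+130,(p[1]+.5)/3-.5+120)
y=lambda p:((p[0]+.5)/3-.5+240,(p[1]+.5)/3-.5+50)
w=lambda p:((p[0]+.5)/4-.5+200,(p[1]+.5)/4-.5+130)
A=plane("top",y((69,415)),18);B=plane("top",y((162,72)),18);C=plane("top",y((418,510)),18)
ctr=(B+C)/2; print("arm",A,"B",B,"C",C,"ctr",ctr,"r",np.linalg.norm((A-ctr)[:2]),np.linalg.norm((B-C)[:2])/2)
u=(A-ctr)[:2];u/=np.linalg.norm(u); v=(B-C)[:2]; v/=np.linalg.norm(v); print("u",u,"perp dir",v,u@v)
print("arm scene", plane("scene",w((220,278)),18))
t1,t2,k1,k2=[plane("top",z(p),h)[:2] for p,h in(((277,230),1.5),((306,290),1.5),((163,361),16.5),((132,299),16.5))]
print(t1,t2,k1,k2,"thin",(t1+t2)/2,"thick",(k1+k2)/2,"len",np.linalg.norm((t1+t2-k1-k2)/2),np.linalg.norm(t1-t2),np.linalg.norm(k1-k2))
s=[plane("scene",w(p),h)[:2] for p,h in(((265,222),1.5),((330,245),1.5),((414,146),16.5),((350,123),16.5))]
print("scene",s,"thin",(s[0]+s[1])/2,"thick",(s[2]+s[3])/2,np.linalg.norm((s[0]+s[1]-s[2]-s[3])/2))
d=(t1+t2-k1-k2); d/=np.linalg.norm(d); print("shim dir",d,"angle vs -u deg",np.degrees(np.arctan2(d[1],d[0])-np.arctan2(-u[1],-u[0])))
m=(t1+t2)/2-ctr[:2]; print("thin along u",m@u,"lateral",m@np.array([-u[1],u[0]]), "thick lat",((k1+k2)/2-ctr[:2])@np.array([-u[1],u[0]]))
for n,p,h in(("mill",(204,68),0),): print(plane("top",(214,96),0),plane("top",(328,275),75))
```

```text
arm [574.3  48.3  18. ] B [784.  -14.4  18. ] C [ 511.1 -161.7   18. ] ctr [647.5 -88.1  18. ] r 154.76149629719382 155.08360046834588
u [-0.5  0.9] perp dir [0.9 0.5] 0.0019541487122684675
arm scene [573.  47.  18.]
[561.3 125.5] [523.2 108.2] [482.2 195.9] [520.7 214.3] thin [542.2 116.8] thick [501.5 205.1] len 97.20703897681734 41.78428742261824 42.71194045475318
scene [array([523.9, 106.8]), array([560.6, 125. ]), array([522.5, 210.4]), array([482.4, 193.7])] thin [542.2 115.9] thick [502.5 202.1] 94.91034368054292
shim dir [ 0.4 -0.9] angle vs -u deg -3.454374756283813
thin along u 230.3130996995739 lateral -4.2410847418977 thick lat -10.098168002591533
[752.  136.5   0. ] [422.3 -59.3  75. ]
```

>>> carry_out --steps "10.3 -12.9 -5 0 0 -0.74; 10.3 -12.9 -5 0 0 -0.74; 10.3 -12.9 -5 0 0 -0.74; 10.3 -12.9 -5 0 0 -0.74; 10.3 -12.9 -5 0 0 -0.74; 10.3 -12.9 -5 0 0 -0.74; 10.3 -12.9 -5 0 0 -0.74; 10.3 -12.9 -5 0 0 -0.74" --grip 0.82 --squeeze 40

```text
clock: 0.77
tool_pos: [432.2, 302.1, 133.9]
eef_rot: [[0.908, 0.419, -0.0], [0.419, -0.908, -0.0], [-0.0, -0.0, -1.0]]
force: [1.1, 0.6, -0.6]
grip_width: 0.182
```

>>> carry_out --steps "1.5 -1.9 -0.5 0 0 0; 1.5 -1.9 -0.5 0 0 0; 1.5 -1.9 -0.5 0 0 0; 1.5 -1.9 -0.5 0 0 0"

```text
clock: 1.1
tool_pos: [469.1, 255.3, 121.5]
eef_rot: [[0.909, 0.417, -0.001], [0.417, -0.909, -0.0], [-0.001, -0.0, -1.0]]
force: [0.1, -0.3, -0.7]
grip_width: 0.18
```

Run:
```python
from h import *
im=viewer.snapshot("scene"); cv2.imwrite("pics/scene1.png",im[:,:,::-1])
s=read_state();print(s['tool_pos'],s['force'],s['joint_pos'],s['eef_rot'][:,0])
c=im[60:260,130:390,::-1];cv2.imwrite("pics/scene1z.png",cv2.resize(c,None,fx=3,fy=3,interpolation=cv2.INTER_CUBIC))
```

```text
[468.72512789 256.25028318 121.93532667] [-0.98549179  0.52345363  0.23419565] [ 2.55088453e-01 -8.78855205e-02 -2.94070243e-01  1.36535592e+00
  2.78254752e-04  1.39380432e+00] [ 9.08096274e-01  4.18760898e-01 -6.83697928e-04]
```

View pics/scene1z.png

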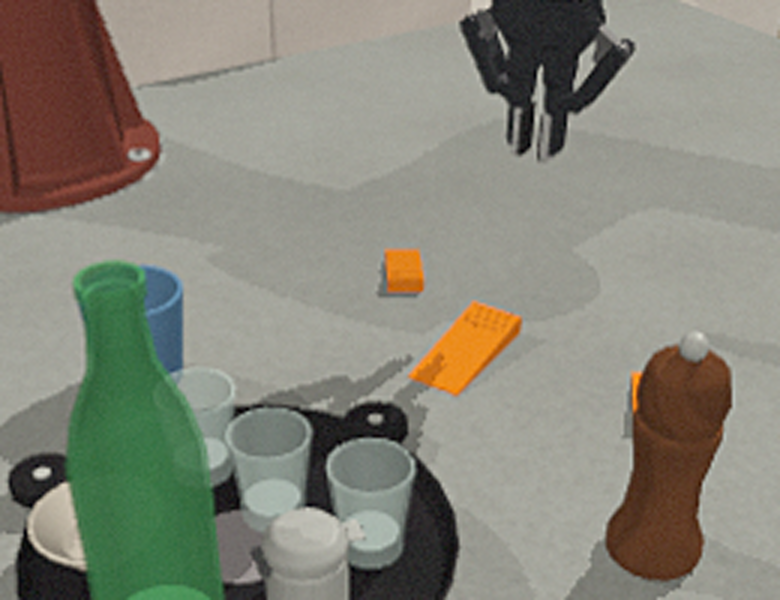

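The fingers stand together with a small gap above the far end of the shim (520,320 in the zoomed view), and all objects are undisturbed. Next I lower them behind the thick end.

>>> carry_out --steps "0.8 -0.9 -1 0 0 0; 0.8 -0.9 -2 0 0 0; 0.8 -0.9 -3 0 0 0; 0.8 -0.9 -4 0 0 0; 0.8 -0.9 -4.4 0 0 0; 0.8 -0.9 -4.5 0 0 0; 0.8 -0.9 -4.5 0 0 0; 0.8 -0.9 -4.5 0 0 0"

```text
clock: 1.82
tool_pos: [489.8, 234.6, 11.3]
eef_rot: [[0.907, 0.42, 0.002], [0.42, -0.907, 0.0], [0.002, 0.0, -1.0]]
force: [-0.5, -0.9, 0.4]
grip_width: 0.179
```

Run:
```python
from h import *
im=viewer.snapshot("scene"); im2=viewer.snapshot("top")
s=read_state();print(s['tool_pos'],s['force'],s['eef_rot'][:,0])
c=im[60:260,200:390,::-1];cv2.imwrite("pics/scene2z.png",cv2.resize(c,None,fx=3,fy=3,interpolation=cv2.INTER_CUBIC))
cv2.imwrite("pics/top2.png",im2[:,:,::-1])
```

```text
[490.18614138 234.40456447  11.56496713] [0.28310128 0.14496424 0.41112911] [0.90753428 0.419969   0.00274961]
```

View pics/scene2z.png

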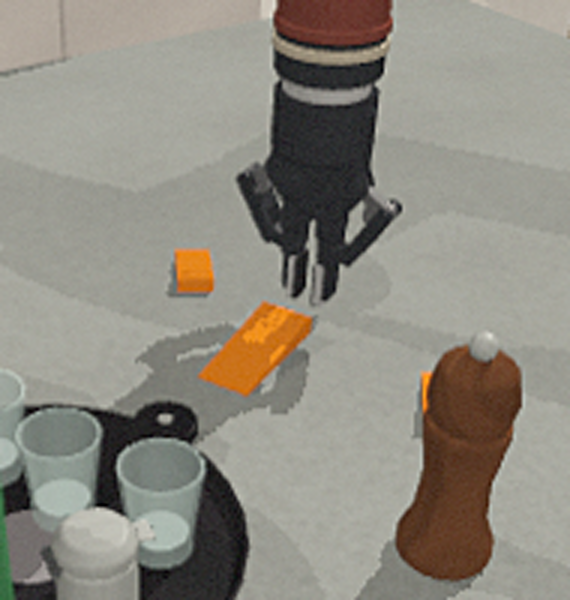

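View pics/top2.png

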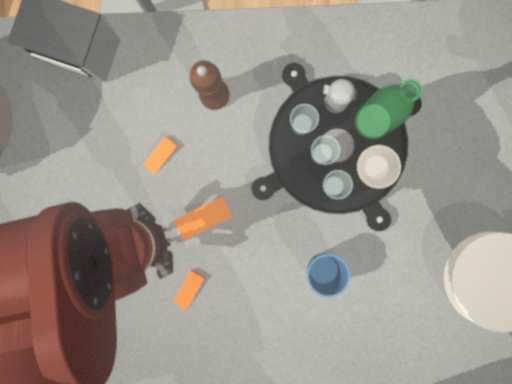

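>>> carry_out --steps "0 0 -0.16 0 0 0; -0.05 -0.05 -0.26 0 0 0; 0.05 -0.2 -0.26 0 0 0; 0.1 -0.4 -0.26 0 0 0; 0.2 -0.6 -0.26 0 0 0; 0.2 -0.6 -0.26 0 0 0; 0.2 -0.6 -0.26 0 0 0"

```text
clock: 2.5
tool_pos: [494.3, 218.4, 3.3]
eef_rot: [[0.908, 0.419, 0.0], [0.419, -0.908, 0.0], [0.0, 0.0, -1.0]]
force: [0.4, -0.0, -0.6]
grip_width: 0.18
```

>>> carry_out --steps "0.03 -0.07 0 0 0 0; 0.06 -0.16 0 0 0 0.005; 0.12 -0.32 0 0 0 0.01; 0.2 -0.5 0 0 0 0.015; 0.28 -0.7 0 0 0 0.02; 0.36 -0.9 0 0 0 0.026; 0.44 -1.1 0 0 0 0.032; 0.52 -1.3 0 0 0 0.038"

```text
clock: 3.17
tool_pos: [507.2, 185.7, 3.2]
eef_rot: [[0.891, 0.454, 0.0], [0.454, -0.891, 0.0], [0.0, -0.0, -1.0]]
force: [-0.2, 0.4, -0.7]
grip_width: 0.182
```

Run:
```python
from h import *
im=viewer.snapshot("scene"); im2=viewer.snapshot("top")
s=read_state();print(s['tool_pos'],s['force'],s['eef_rot'][:,0])
c=im[100:260,200:390,::-1];cv2.imwrite("pics/scene3z.png",cv2.resize(c,None,fx=4,fy=3.7,interpolation=cv2.INTER_CUBIC) if 0 else cv2.resize(c,None,fx=3.7,fy=3.7,interpolation=cv2.INTER_CUBIC))
cv2.imwrite("pics/top3z.png",cv2.resize(im2[130:270,140:300,::-1],None,fx=4,fy=4,interpolation=cv2.INTER_CUBIC))
```

```text
[507.46373581 185.47790373   3.24613782] [-0.08598992 -0.61611866 -0.23399777] [8.91435244e-01 4.53148044e-01 2.36478385e-04]
```

View pics/scene3z.png

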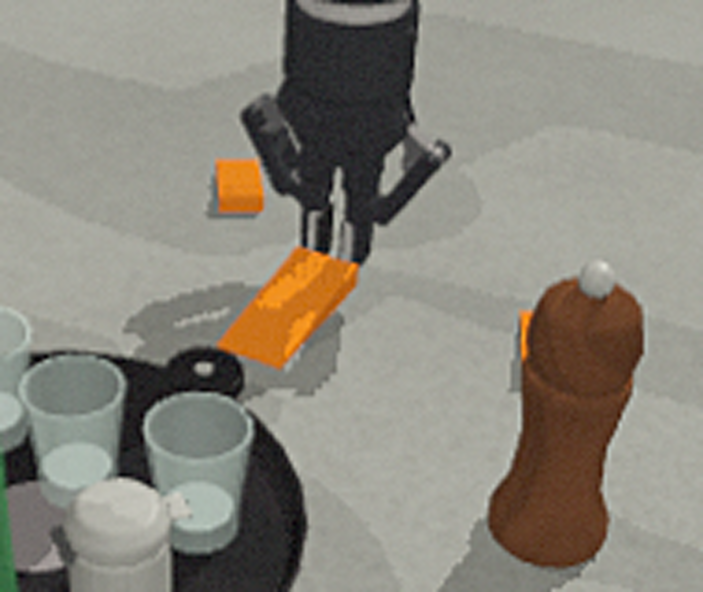

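View pics/top3z.png

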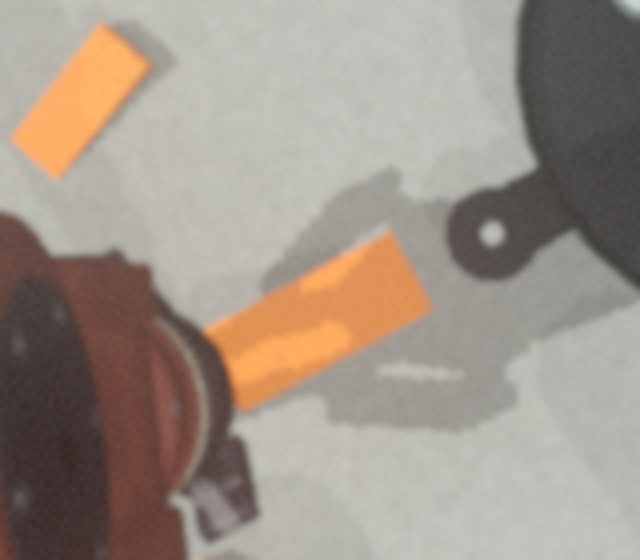

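The shim is moving with the fingers; its thin end is now a few mm from the arm's end. I'll measure the lateral offset.

Run:
```python
from h import *
np.set_printoptions(precision=1,suppress=True)
z=lambda p:((p[0]+.5)/4-.5+140,(p[1]+.5)/4-.5+130)
u=np.array([-.473,.881]);c=np.array([647.5,-88.1]);e=np.array([-u[1],u[0]])
f=lambda p,h:(lambda q:(q@u,q@e))(plane("top",z(p),h)[:2]-c)
for p,h in(((391,231),1.5),((432,306),1.5),((245,411),15),((205,330),15),((491,234),18)): print(np.array(f(p,h)))
s=read_state()['tool_pos'][:2]-c; print("tcp",s@u,s@e)
```

```text
[195.5 -25.3]
[196.2  14.8]
[294.6  14.5]
[292.3 -27.3]
[155.4  -0.1]
tcp 307.25928614655504 -6.030399714741638
```

>>> carry_out --steps "0.06 -0.18 0 0 0 0.003; 0.13 -0.36 0 0 0 0.006; 0.2 -0.54 0 0 0 0.009; 0.26 -0.72 0 0 0 0.012; 0.33 -0.9 0 0 0 0.015; 0.4 -1.08 0 0 0 0.018; 0.46 -1.26 0 0 0 0.02; 0.53 -1.44 0 0 0 0.02"

```text
clock: 3.93
tool_pos: [520.4, 149.9, 3.2]
eef_rot: [[0.882, 0.472, -0.0], [0.472, -0.882, 0.0], [0.0, -0.0, -1.0]]
force: [-0.1, 0.1, 0.0]
grip_width: 0.183
```

```bash
cat > look.py <<'E'
from h import *
import sys
k=sys.argv[1]
im=viewer.snapshot("scene"); im2=viewer.snapshot("top")
u=np.array([-.473,.881]);c=np.array([647.5,-88.1]);e=np.array([-u[1],u[0]])
s=read_state();q=s['tool_pos'][:2]-c;print(s['tool_pos'],s['force'],s['eef_rot'][:,0],"tcp",q@u,q@e,"Fu",s['force'][:2]@u,s['clock'])
cv2.imwrite(f"pics/s{k}.png",cv2.resize(im[130:280,190:340,::-1],None,fx=4,fy=4,interpolation=cv2.INTER_CUBIC))
cv2.imwrite(f"pics/t{k}.png",cv2.resize(im2[130:270,140:300,::-1],None,fx=4,fy=4,interpolation=cv2.INTER_CUBIC))
cv2.imwrite(f"pics/tf{k}.png",im2[:,:,::-1]);cv2.imwrite(f"pics/sf{k}.png",im[:,:,::-1])
E
python3 look.py 4
```

```text
[520.60077755 149.64639568   3.24663405] [-0.08613175 -0.48610754  0.06612101] [8.82248724e-01 4.70783560e-01 1.71816683e-04] tcp 269.47790681626196 -0.6558301813894043 Fu -0.3875204245092454 4.0333
```

View pics/s4.png

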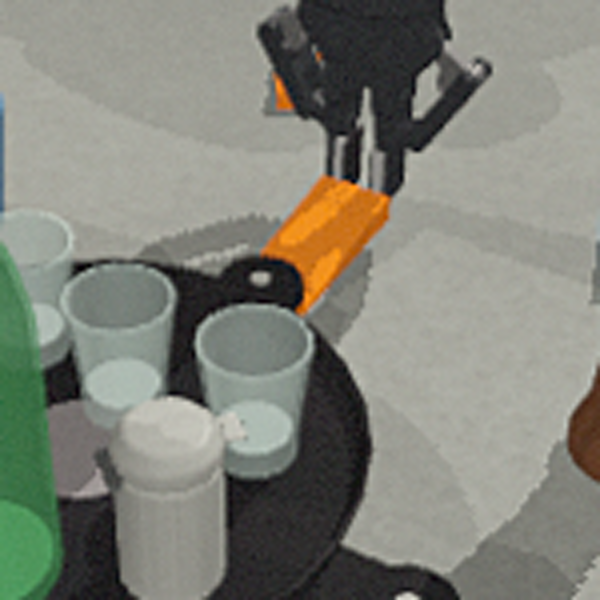

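View pics/t4.png

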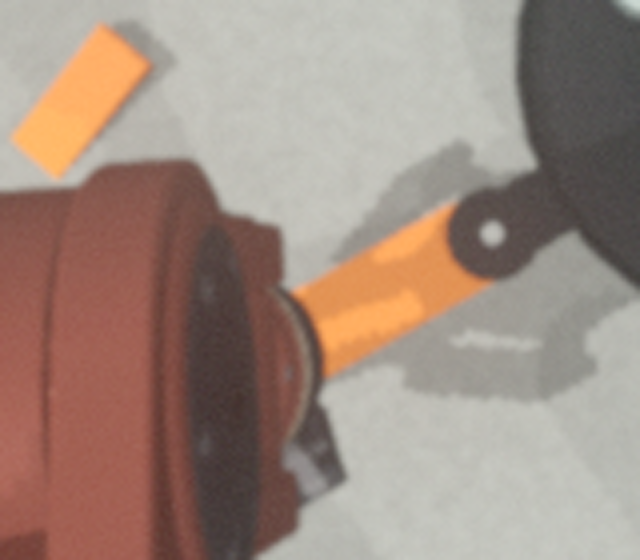

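The shim is centred under the arm's end, with the hub unmoved at (491,234). The last millimetres go slowly.

>>> carry_out --steps "0.04 -0.07 0 0 0 0; 0.08 -0.14 0 0 0 0; 0.11 -0.21 0 0 0 0; 0.15 -0.28 0 0 0 0; 0.17 -0.32 0 0 0 0; 0.17 -0.32 0 0 0 0"

```text
clock: 4.53
tool_pos: [524.6, 142.2, 3.2]
eef_rot: [[0.882, 0.471, 0.0], [0.471, -0.882, -0.0], [0.0, 0.0, -1.0]]
force: [-0.1, -0.6, 0.6]
grip_width: 0.185
```

>>> carry_out --steps "0.02 -0.035 0 0 0 0; 0.04 -0.07 0 0 0 0; 0.06 -0.1 0 0 0 0; 0.06 -0.1 0 0 0 0"

```text
clock: 4.87
tool_pos: [526.1, 139.8, 3.2]
eef_rot: [[0.882, 0.471, 0.0], [0.471, -0.882, -0.0], [0.0, 0.0, -1.0]]
force: [-0.5, 0.0, 0.3]
grip_width: 0.179
```

>>> carry_out --steps "0.02 -0.035 0 0 0 0; 0.04 -0.07 0 0 0 0; 0.04 -0.07 0 0 0 0"

```text
clock: 5.12
tool_pos: [527.1, 138.0, 3.2]
eef_rot: [[0.882, 0.471, 0.0], [0.471, -0.882, -0.0], [0.0, 0.0, -1.0]]
force: [0.3, 0.1, 0.8]
grip_width: 0.18
```

>>> carry_out --steps "0.01 -0.018 0 0 0 0; 0.02 -0.035 0 0 0 0; 0.02 -0.035 0 0 0 0"

```text
clock: 5.37
tool_pos: [527.5, 137.2, 3.2]
eef_rot: [[0.882, 0.471, 0.0], [0.471, -0.882, 0.0], [0.0, -0.0, -1.0]]
force: [-0.1, 0.1, 1.0]
grip_width: 0.181
```

>>> carry_out --steps "0.01 -0.018 0 0 0 0; 0.02 -0.035 0 0 0 0; 0.02 -0.035 0 0 0 0"

```text
clock: 5.62
tool_pos: [527.8, 136.7, 3.2]
eef_rot: [[0.882, 0.472, -0.0], [0.472, -0.882, 0.001], [0.0, -0.001, -1.0]]
force: [-2.2, 3.3, 1.9]
grip_width: 0.178
```

```bash
python3 look.py 5
```

```text
[527.77195753 136.68691269   3.15590067] [-2.2394255   3.78334519  1.3024006 ] [8.81757670e-01 4.71702672e-01 1.70464517e-05] tcp 254.6686341678646 -0.8438042806557097 Fu 4.392375375044704 5.7167
```

View pics/t5.png

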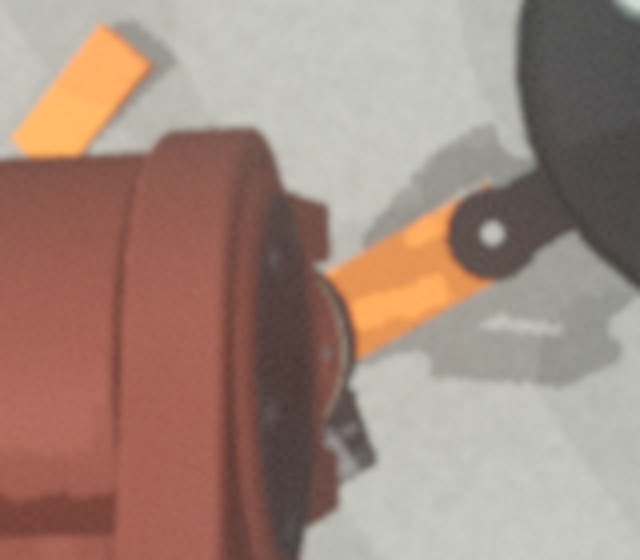

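View pics/s5.png

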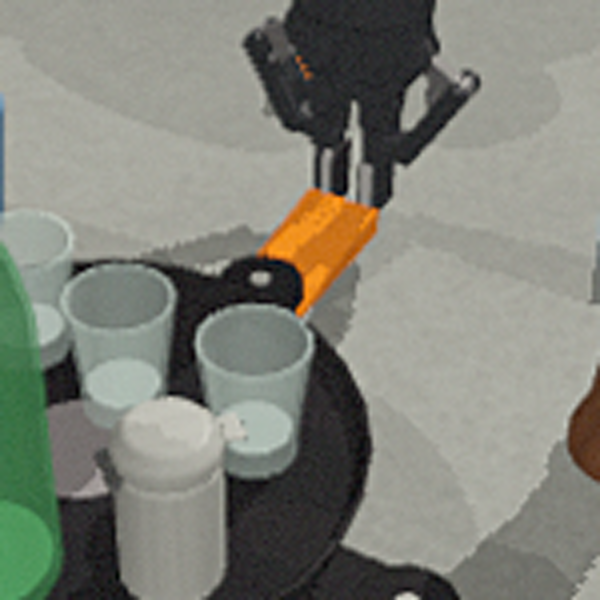

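Snug: 4.4 N reaction at the expected place (thin end about 144 mm from the centre), and the hub is unmoved. A slight further push will seat it.

>>> carry_out --steps "0.005 -0.01 0 0 0 0; 0.01 -0.018 0 0 0 0; 0.01 -0.018 0 0 0 0"

```text
clock: 5.97
tool_pos: [527.9, 136.4, 3.2]
eef_rot: [[0.882, 0.472, -0.0], [0.472, -0.882, 0.001], [0.0, -0.001, -1.0]]
force: [-2.4, 4.6, 2.5]
grip_width: 0.185
```

>>> carry_out --steps "0.005 -0.01 0 0 0 0; 0.01 -0.018 0 0 0 0; 0.01 -0.018 0 0 0 0"

```text
clock: 6.22
tool_pos: [528.0, 136.3, 3.2]
eef_rot: [[0.882, 0.472, -0.001], [0.472, -0.882, 0.002], [0.0, -0.002, -1.0]]
force: [-3.3, 6.9, 3.0]
grip_width: 0.18
```

Snug at about 7.6 N, below the 10 N limit. I back off along the arm, then raise.

>>> carry_out --steps "-0.1 0.18 0 0 0 0; -0.3 0.55 0 0 0 0; -0.6 1.1 0 0 0 0; -0.6 1.1 0.5 0 0 0; -0.6 1.1 1.5 0 0 0; -0.6 1.1 2.5 0 0 0; -0.6 1.1 3 0 0 0; -0.6 1.1 3 0 0 0" --grip 1

```text
clock: 6.88
tool_pos: [516.0, 163.1, 82.3]
eef_rot: [[0.882, 0.472, 0.006], [0.472, -0.882, -0.0], [0.005, 0.003, -1.0]]
force: [0.5, 1.7, 0.2]
grip_width: -0.001
```

```bash
python3 look.py 6
python3 - <<'E'
from h import *
np.set_printoptions(precision=0,suppress=True)
u=np.array([-.473,.881]);c=np.array([647.5,-88.1]);e=np.array([-u[1],u[0]])
y=lambda p:((p[0]+.5)/3-.5+240,(p[1]+.5)/3-.5+50)
for n,p,h in(("g1",(194,205),89),("g2",(257,300),89),("g3",(294,404),89),("tp",(304,125),106)):
    q=plane("top",y(p),h)[:2]-c; print(n,q@u,q@e)
E
```

```text
[513.95924308 162.85410532  78.51319165] [ 0.13735871 -0.02434587 -0.48323401] [0.88194179 0.47135719 0.00104061] tcp 284.2553448121493 -1.0518849735177025 Fu -0.08641938171876981 6.9833
g1 36.08259715729062 -64.1756751178048
g2 32.263179174587094 -0.5942218148034818
g3 43.43215476120607 59.74512966850583
tp -34.510876641691816 -69.8777289273758
```

View pics/s6.png

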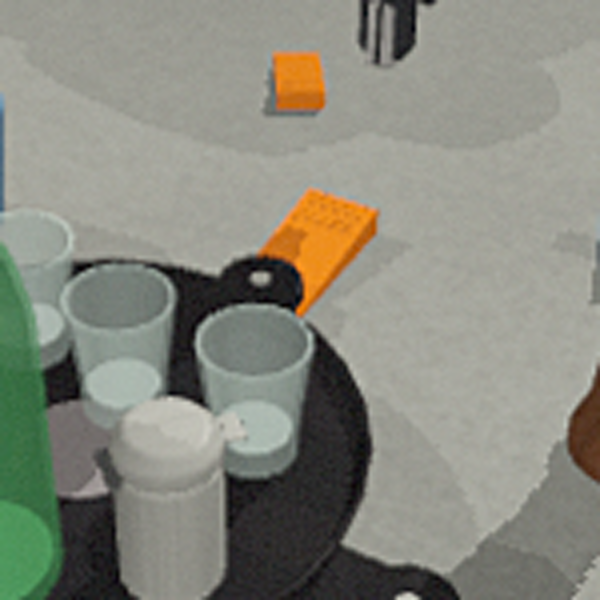

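View pics/tf6.png

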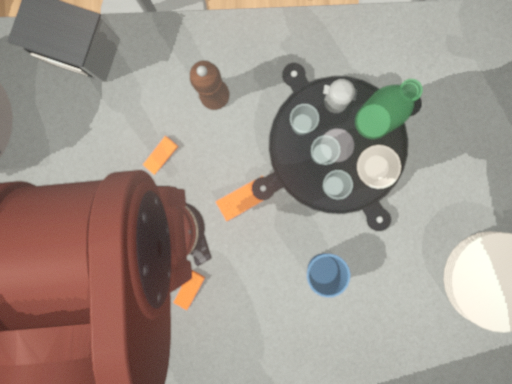

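The shim stays in place under the arm, the fingers are free, and nothing else moved (hub at (263,188) as at the start). The glasses' rims reach at most 68 mm along the arm's axis, so the gripper's body clears them. Now over the arm's end.

>>> carry_out --steps "0.4 -0.75 0 0 0 0; 0.8 -1.52 0 0 0 0; 1.2 -2.28 0 0 0 0; 1.6 -3.04 0 0 0 0; 2 -3.8 0 0 0 0; 2.4 -4.56 0 0 0 0; 2.4 -4.56 0 0 0 0; 2.4 -4.56 0 0 0 0"

```text
clock: 7.65
tool_pos: [572.8, 48.2, 76.6]
eef_rot: [[0.883, 0.47, -0.002], [0.47, -0.883, 0.0], [-0.002, -0.001, -1.0]]
force: [-0.4, 0.3, 0.3]
grip_width: 0.003
```

>>> carry_out --steps "0 0 -0.5 0 0 0; 0 0 -1 0 0 0; 0 0 -1.5 0 0 0; 0 0 -1.9 0 0 0; 0 0 -2 0 0 0; 0 0 -2 0 0 0; 0 0 -2 0 0 0"

```text
clock: 8.23
tool_pos: [573.4, 49.1, 28.2]
eef_rot: [[0.882, 0.472, -0.0], [0.472, -0.882, 0.0], [-0.0, -0.0, -1.0]]
force: [0.3, 0.5, 0.1]
grip_width: 0.001
```

```bash
python3 look.py 7
```

```text
[574.07013271  48.93476358  28.95429295] [-0.67220396 -0.63640465  0.16348283] [0.88182447 0.47157661 0.00105053] tcp 155.45995394190354 -0.12573008951066206 Fu -0.2427200269902041 8.3333
```

View pics/s7.png

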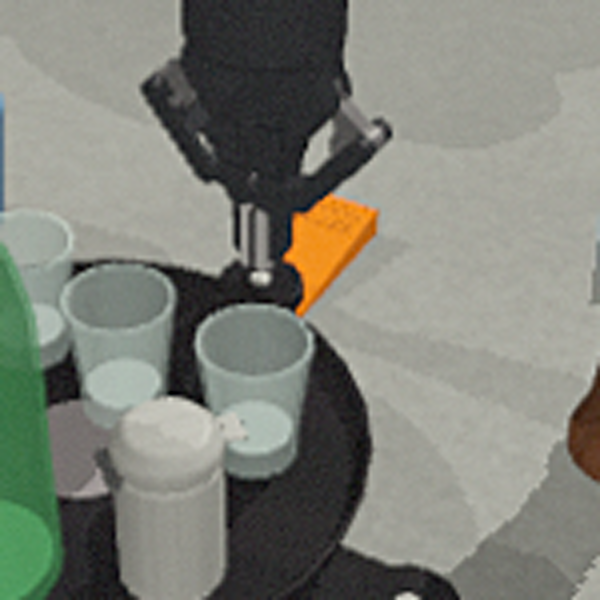

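Shut fingertips are right over the hub (260,275 in the zoom), 11 mm above it.

>>> carry_out --steps "0 0 -0.1 0 0 0; 0 0 -0.2 0 0 0; 0 0 -0.3 0 0 0; 0 0 -0.38 0 0 0; 0 0 -0.38 0 0 0"

```text
clock: 8.75
tool_pos: [573.3, 49.0, 18.3]
eef_rot: [[0.882, 0.471, -0.0], [0.471, -0.882, 0.0], [-0.0, -0.0, -1.0]]
force: [-0.8, -0.2, 0.3]
grip_width: -0.001
```

>>> carry_out --steps "0 0 -0.02 0 0 0; 0 0 -0.04 0 0 0; 0 0 -0.04 0 0 0"

```text
clock: 9.0
tool_pos: [573.5, 49.0, 18.1]
eef_rot: [[0.882, 0.472, 0.0], [0.472, -0.882, -0.0], [0.0, 0.0, -1.0]]
force: [-1.9, -0.2, 3.4]
grip_width: -0.0
```

>>> carry_out --steps "0 0 -0.02 0 0 0; 0 0 -0.04 0 0 0; 0 0 -0.04 0 0 0"

```text
clock: 9.25
tool_pos: [573.5, 49.0, 18.0]
eef_rot: [[0.882, 0.472, 0.0], [0.472, -0.882, -0.0], [0.0, 0.0, -1.0]]
force: [-7.4, 0.7, 12.3]
grip_width: -0.001
```

The press holds at z = 18.0, i.e. the arm does not sink, but there is 7 N sideways. I'll relieve that.

>>> carry_out --steps "-0.02 0 0 0 0 0; -0.04 0 0.005 0 0 0; -0.04 0 0.005 0 0 0; -0.04 0 0.005 0 0 0"

```text
clock: 9.58
tool_pos: [573.5, 49.0, 18.0]
eef_rot: [[0.882, 0.472, 0.002], [0.472, -0.882, -0.0], [0.002, 0.001, -1.0]]
force: [-1.5, 0.8, 7.8]
grip_width: 0.001
```

```bash
python3 look.py 8
```

```text
[573.45274767  48.97413769  18.04646954] [-0.06253185  0.46675222  6.88638657] [0.88181231 0.47159674 0.00188863] tcp 155.7866656553586 0.3995621785596023 Fu 0.4407862750511557 9.6833
```

View pics/sf8.png

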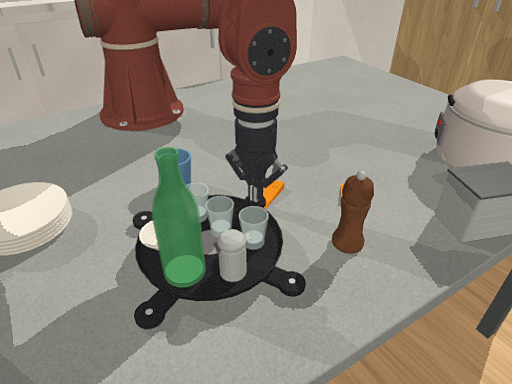

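View pics/tf8.png

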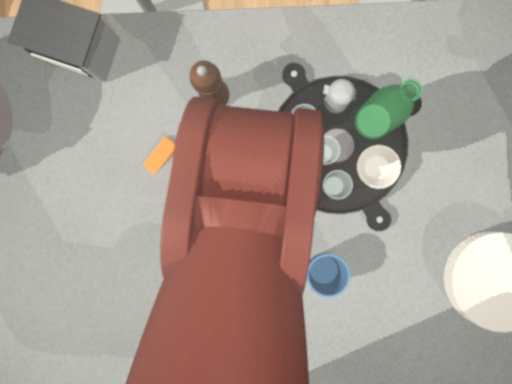

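Press is 7 N with no side force. The other hubs are where they were ((294,74), (379,220)), and everything stands. I'll hold briefly and then hand in.

>>> carry_out --steps "0 0 0 0 0 0; 0 0 0 0 0 0; 0 0 0 0 0 0; 0 0 0 0 0 0; 0 0 0 0 0 0; 0 0 0 0 0 0; 0 0 0 0 0 0; 0 0 0 0 0 0"

```text
clock: 10.35
tool_pos: [573.5, 49.0, 18.1]
eef_rot: [[0.882, 0.472, 0.002], [0.472, -0.882, -0.0], [0.002, 0.001, -1.0]]
force: [-0.2, 0.8, 7.7]
grip_width: -0.001
```

```bash
python3 -c "
from workcell import read_state,workorder
s=read_state();print(s['tool_pos'],s['force'],s['clock'])
if 3<s['force'][2]<20: print(workorder.job_done())"
```

```text
[573.48099616  48.96378786  18.06705192] [-0.24808335  0.79583775  7.69297445] 10.35
the job is handed in; nothing more can be done
None
```

I pushed the largest orange shim thin end first under the bare arm until it was snug, then backed the fingers off. I handed the job in at 10.35 s while pressing on the arm's end.

- **Shim:** it lay centred under the arm to within about 1 mm. The push met about 7.6 N, below the 10 N at which the lazy susan would slide. The thin end was then about 144 mm from the base's centre, by the fingertips' position. After the fingers came off, the pictures showed the shim still in place.
- **Press:** the fingertips are shut, within about 1 mm of the arm end's centre. The final press is about 7.7 N down with under 1 N sideways. The height stayed at 18.0–18.1 mm from 3 N up to 12 N, so the arm no longer sinks.
- **Surroundings:** the last pictures showed the base's visible hubs unmoved and everything still standing. The arm hid part of the top view in that last check.
- **Side force:** the press briefly pushed about 7 N sideways on the arm. I took that off before the final hold, and saw no movement from it.

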